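Reverse the row of signal torches into the charging rack

ROBOT

A 6-joint arm with a two-finger parallel gripper is mounted at the origin on the work surface. World frame = base frame: x ahead of the robot, y to its left, z up, the work surface at z = 0. Lengths are in mm, angles in rad, forces in N, time in s.
With the tool pointing down it reaches from about 350 to 725 mm from the base axis. Payload 6 kg.
Tool frame: the origin (TCP) lies where the fingers leave the gripper's body, on its centre line; the fingertips stand 73 mm ahead of it and the grasp point (between the pads) lies 54 mm ahead of it; z points along the fingers, y is the line along which they close (so a half turn about z gives the same grasp; the last joint's range is limited). The gripper opens to 85 mm and grips with 20 to 120 N. Pads are 22 mm wide; open, the fingers measure 114 mm over their backs; the gripper's body (76 mm by 85 mm) begins 54 mm behind the grasp point. The pads swing forward as they close: fully open they stand 13 mm farther back than shut.
Start: joints at [1.667, 0.04, 0.085, 0, -1.615, -0.334], TCP at [141.313, 583.106, 303.861] pointing down, gripper open.
Joint ranges: [-2.56, 2.56], [-1.29, 2.01], [-1.08, 1.49], [-3.29, 1.98], [-2.81, -0.18], [-2.99, 2.99]. Speed limits (rad/s): [2.57, 2.57, 3.01, 3.14, 3.14, 3.14].

INTERFACE

Orientations are given as a 3x3 rotation matrix whose columns are the frame's x, y, z axes.
In Python, from plant import env gives the robot as it stands. The module is installed in compiled form; this text tells all that it offers.
- The arm moves only by the tool arm_command, never from a script. Its argument "commands" is one flat list of numbers, 5 for each row, row after row: the closure, from 0 (fully open) to 1 (shut), then the shift along the tool's x, y, z in units of 80 mm (1.0 is 80 mm), then the turn about the tool's z in units of pi rad (1.0 is pi rad). A call has 1 to 5 rows; each row is the pose to reach, as a shift and turn from the pose commanded when the call began, along the tool's axes at that moment, turning the shorter way round; what a row does not reach only later rows make up. A row lasts 1/12 s, in which the tool goes at most 41.7 mm and 7.16 degrees, less where a joint would pass 70% of its speed; a pose out of reach is approached as far as the arm can. A call with a number of a shift or a turn outside -1 to 1 is refused whole. A call with a gripper value outside its range is refused whole. The fingers move at their own pace and stop on an object; the grip force is fixed at half the most. Time passes only in rows, so rows that repeat a pose let the fingers close. It gives the time, the measured TCP pose, the force, the opening and the grip force at its end, in the units of the state.
- env.read_state(): the state, without advancing time (a new reading comes with each control period).
- env.snapshot(name): name is "side" or "top"; returns (picture, depth): 480x640x3 uint8, red, green, blue; 480x640 float32, mm along the optical axis (not along the pixel's ray), 0 where there is no reading.
- env.camera_params(name): a dict with "camera_matrix" (3x3 intrinsics, pixels), "dist_coeffs" ([k1, k2, p1, p2, k3] as OpenCV has them; the pictures are not rectified), "R" (3x3) and "t" (3): a world point X has camera coordinates R X + t. Camera axes: x right, y down, z forward; pixel columns grow to the right and rows downward; lengths in mm; the calibration is good to about 2 mm. A picture is of the moment at which its call begins. camera_params takes no time and is no camera call.
- env.job_done(): hands the job in; it is judged then, once.
Trained networks look in the newest picture that a camera, given by its name, has taken for a name from the list of things; names that differ only in an ending like _2 or _b are one class to them, and where a whole thing is asked for, a point or a joint stands for the part that bears it (a point fixed in the world has none). Each returns a list of dicts, best first, with "p" (0 to 1); they miss things now and then, are a little off and sometimes report something else, mostly with a low value. They report only what shows in the picture. A call takes as long as a camera call.
- env.search_frame(name, camera): "position" ([x, y, z] in mm, in the coordinates of the camera as it stood for that picture, good to about 4 mm: the middle of the surface that is visible of it).
- env.regions_of(name, camera): "mask" (480x640 bool, what is visible of it).
- env.landmark_of(name, camera): "position" ([x, y, z] in mm, in the coordinates of the camera as it stood for that picture, good to about 4 mm: a listed point, or the origin of a listed thing).
The state is a dict: "t": time; "qpos": joint angles; "qd": joint speeds; "tau": joint torques, N m; "eef_pos": TCP position; "ee_rot": TCP orientation; "contact_force": force on the tool from outside, world axes, zero at the start; "torque": the same for the moment, N m; "opening": finger opening in mm; "grasp_force": force on a finger pad.
Only numpy, scipy, OpenCV 4.12 (cv2) and the standard library are available. Lean on these libraries where they do the work, as an engineer would, in place of code of your own. Each camera call takes 0.05 s, during which the arm holds its last target. There are 200 camera calls.

TASK

The patrol's four torches stand on the cork hand-in tray in the order they were handed in. Move them all to the grey charging rack in the reverse order: the torch nearest the tray's white end goes into the bay farthest from the rack's white end, and so on, until the torch farthest from the tray's white end stands nearest the rack's. Stand each one upright and fully down in its own bay without knocking any over, and leave the tea tin, the stapler and the flask where they are.

Things in the scene. Friction and masses are not known exactly. Their poses are not given: they have to be found in the camera images.
- torch_red: Signal torch, standing upright, round, 130 mm tall, about 180 g: red foot (38 mm diameter, 28 mm tall), white barrel (33 mm diameter), red head (42 mm diameter from 88 to 130 mm above the foot's underside: grip it there) with a small white spot on top. Origin: centre of its underside; z up along the torch. At the start it stands within 3 mm of the centre of the red disc.
- torch_yellow: Signal torch, standing upright, round, 130 mm tall, about 180 g: yellow foot (38 mm diameter, 28 mm tall), white barrel (33 mm diameter), yellow head (42 mm diameter from 88 to 130 mm above the foot's underside: grip it there) with a small white spot on top. Origin: centre of its underside; z up along the torch. At the start it stands within 3 mm of the centre of the yellow disc.
- torch_green: Signal torch, standing upright, round, 130 mm tall, about 180 g: green foot (38 mm diameter, 28 mm tall), white barrel (33 mm diameter), green head (42 mm diameter from 88 to 130 mm above the foot's underside: grip it there) with a small white spot on top. Origin: centre of its underside; z up along the torch. At the start it stands within 3 mm of the centre of the green disc.
- torch_blue: Signal torch, standing upright, round, 130 mm tall, about 180 g: blue foot (38 mm diameter, 28 mm tall), white barrel (33 mm diameter), blue head (42 mm diameter from 88 to 130 mm above the foot's underside: grip it there) with a small white spot on top. Origin: centre of its underside; z up along the torch. At the start it stands within 3 mm of the centre of the blue disc.
- disc_red: Red disc, 58 mm diameter, 3 mm thick, fixed on the hand-in tray under the red torch; it stays there and so keeps the torch's place in the row. Origin: centre of its underside.
- disc_yellow: Yellow disc, 58 mm diameter, 3 mm thick, fixed on the hand-in tray under the yellow torch; it stays there and so keeps the torch's place in the row. Origin: centre of its underside.
- disc_green: Green disc, 58 mm diameter, 3 mm thick, fixed on the hand-in tray under the green torch; it stays there and so keeps the torch's place in the row. Origin: centre of its underside.
- disc_blue: Blue disc, 58 mm diameter, 3 mm thick, fixed on the hand-in tray under the blue torch; it stays there and so keeps the torch's place in the row. Origin: centre of its underside.
- tray: Hand-in tray, fixed: a flat cork board 90 x 300 mm, 12 mm thick, with a white block 24 mm tall (20 mm long, so 320 mm in all) at its +y end. Origin: underside of the cork board, at its centre; y runs along the row towards the white end, x across it, z up. The four discs lie on it at y = -112.5, -37.5, 37.5, 112.5 mm (x = 0), in any order.
- charger: Charging rack, fixed: grey block 90 x 300 mm, 22 mm tall, and a white block 34 mm tall, 20 mm long, at its +y end. Origin: underside of the grey block, at its centre; axes as the tray's. Four round bays 50 mm wide, 12 mm deep (black floor at z = 10 mm), centres at x = 0, y = -112.5, -37.5, 37.5, 112.5 mm. Tray and rack may swap sides; white ends point to the left.
- tea_tin: Bystander: round tin, 74 mm diameter, 72 mm tall, silver with green lid and a paper band. Origin: centre of its underside.
- stapler: Bystander: black stapler with steel middle, 140 mm long (along its y), 36 mm wide, about 50 mm tall. Origin: centre of its underside.
- flask: Bystander: olive-green vacuum flask, 66 mm diameter, 190 mm tall. Origin: centre of its underside.

How it is judged:
By the outcome, as a careful person would: the job done as asked, in the order asked, and still so for the second after the job is handed in, with the robot touching nothing.
It also fails if it takes over 128 s, if anything falls off the work surface, if the arm or the gripper's body presses on something with over 40 N, if the wrist force passes 120 N, or if a joint passes its speed limit or range.

## Working session

There is one attempt and no reset: what is moved stays moved. The work goes in short steps, Python scripts to look and compute and a tool call to move; the robot and the scene stay as the last step left them, time stands still between calls to the robot, and variables do not carry over. Pictures are saved under pics/ and viewed, at most 14 in all, crops included, and the job is handed in when it is done.

Besides the shell and the picture viewer there is one more tool, called after "Emit:" by a JSON object that holds its "method" and its "body", one argument or row to a line. arm_command: Moves the arm, as the interface text tells. Its arguments: {"type":"object","properties":{"commands":{"type":"array","items":{"type":"number"}}},"required":["commands"]}

```bash
mkdir -p pics
cat > h.py <<'E'
import numpy as np, cv2
from plant import env
def cam(n):
    p=env.camera_params(n); return [np.array(p[k],float) for k in("camera_matrix","dist_coeffs","R","t")]
def world(n,pc):
    K,d,R,t=cam(n); return R.T@(np.array(pc)-t)
def cloud(n,dep):
    K,d,R,t=cam(n); v,u=np.mgrid[0:480,0:640]
    q=cv2.undistortPoints(np.stack([u,v],-1).reshape(-1,1,2).astype(float),K,d).reshape(-1,2)
    z=dep.reshape(-1,1).astype(float); return ((np.c_[q,np.ones(len(q))]*z-t)@R).reshape(480,640,3)
E
python3 - <<'E'
from h import *
for n in("top","side"):
    im,dep=env.snapshot(n); cv2.imwrite(f"pics/{n}0.png",im[:,:,::-1])
    np.save(f"{n}0.npy",dep)
    for k in["torch_red","torch_yellow","torch_green","torch_blue","disc_red","disc_yellow","disc_green","disc_blue","tray","charger","tea_tin","stapler","flask"]:
        print(n,k,[(world(n,r["position"]).round().tolist(),round(r["p"],2)) for r in env.landmark_of(k,n)[:2]])
s=env.read_state();print(s["t"],s["eef_pos"],s["ee_rot"],s["opening"])
E
```

```text
top torch_red [([458.0, -348.0, 14.0], 0.91), ([498.0, -200.0, 11.0], 0.19)]
top torch_yellow [([513.0, -129.0, 14.0], 0.72), ([501.0, -201.0, 16.0], 0.68)]
top torch_green []
top torch_blue [([500.0, -199.0, 16.0], 0.87)]
top disc_red [([456.0, -348.0, 10.0], 0.55)]
top disc_yellow [([519.0, -124.0, 12.0], 0.58)]
top disc_green [([484.0, -276.0, 12.0], 0.68)]
top disc_blue [([498.0, -202.0, 11.0], 0.58)]
top tray [([487.0, -236.0, 2.0], 0.71)]
top charger [([472.0, 219.0, 1.0], 0.72)]
top tea_tin [([764.0, 35.0, -0.0], 0.55)]
top stapler [([735.0, -185.0, 2.0], 0.64), ([497.0, -198.0, 13.0], 0.52)]
top flask [([568.0, 487.0, -1.0], 0.77)]
side torch_red [([456.0, -346.0, 14.0], 0.68), ([729.0, -185.0, 2.0], 0.58)]
side torch_yellow [([512.0, -123.0, 13.0], 0.68), ([567.0, 485.0, 3.0], 0.46)]
side torch_green [([482.0, -271.0, 11.0], 0.67), ([501.0, -197.0, 17.0], 0.59)]
side torch_blue [([498.0, -201.0, 17.0], 0.59)]
side disc_red [([458.0, -339.0, 12.0], 0.94)]
side disc_yellow [([515.0, -121.0, 11.0], 0.56), ([495.0, -198.0, 12.0], 0.35)]
side disc_green [([477.0, -271.0, 10.0], 0.53)]
side disc_blue [([496.0, -197.0, 12.0], 0.47)]
side tray [([485.0, -234.0, 2.0], 0.59)]
side charger []
side tea_tin [([764.0, 32.0, -5.0], 0.79)]
side stapler [([733.0, -185.0, 4.0], 0.55)]
side flask [([569.0, 485.0, 2.0], 0.98)]
1.4 [141.28513572 583.11274137 303.85639246] [[ 9.71871665e-01 -2.35511074e-01 -2.09454099e-05]
 [-2.35511075e-01 -9.71871662e-01 -7.74801575e-05]
 [-2.10881529e-06  8.02336457e-05 -9.99999997e-01]] 85.73646475200078
```

View pics/top0.png

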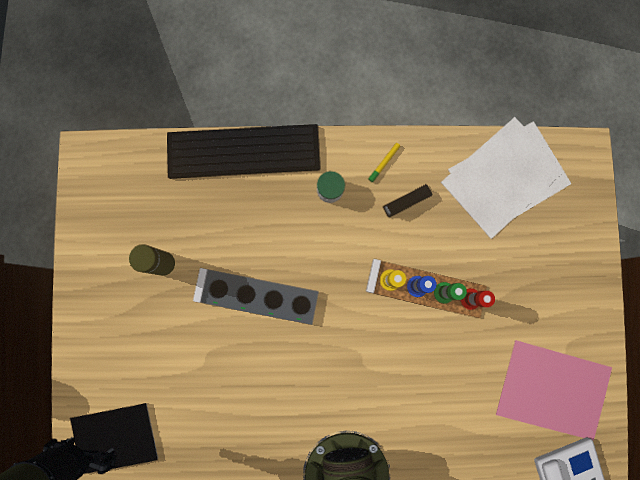

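View pics/side0.png

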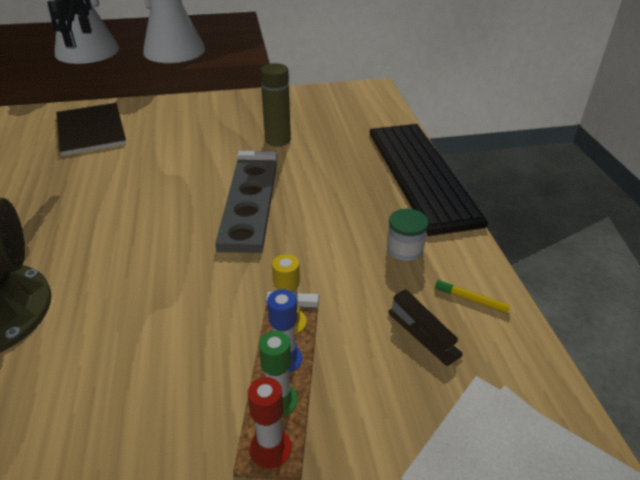

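The top view shows the tray on the right with its white end at left (375,276), then yellow (397,280), blue (428,285), green (458,292) and red (487,299). The rack's white end is at (200,285), with bays at (218,289), (246,294), (273,300) and (301,305). The side view confirms this order. So yellow goes to the rightmost bay and red goes next to the white end.

Run:
```python
from h import *
for n in("top","side"):
    im=cv2.imread(f"pics/{n}0.png"); dep=np.load(f"{n}0.npy"); P=cloud(n,dep); ok=dep>0
    hsv=cv2.cvtColor(im,cv2.COLOR_BGR2HSV)
    X,Y,Z=P[...,0],P[...,1],P[...,2]
    print(n,"table z",np.median(Z[ok&(abs(X-450)<30)&(abs(Y)<30)]))
    m=ok&(Z>138)&(Z<153)&(X>400)&(X<580)&(Y<-80)&(Y>-400)
    k,l,st,c=cv2.connectedComponentsWithStats(m.astype(np.uint8))
    for i in range(1,k):
        if st[i,4]>30:
            q=P[l==i]; (cx,cy),r=cv2.minEnclosingCircle(q[:,:2].astype(np.float32))
            print(" head",st[i,4],q.mean(0).round(1),np.median(q[:,2]).round(1),"circ",round(cx,1),round(cy,1),round(r,1),"hue",np.median(hsv[l==i][:,0]))
    g=ok&(X>380)&(X<560)&(Y>40)&(Y<400)
    a=g&(Z>17)&(Z<40); k,l,st,c=cv2.connectedComponentsWithStats(a.astype(np.uint8)); i=1+np.argmax(st[1:,4])
    q=P[l==i]; print(" rack",st[i,4],cv2.minAreaRect(q[:,:2].astype(np.float32)),np.median(q[:,2]))
    b=g&(im.max(2)<45)&(Z<26); k,l,st,c=cv2.connectedComponentsWithStats(b.astype(np.uint8))
    for i in range(1,k):
        if st[i,4]>40:
            q=P[l==i]; print(" bay",st[i,4],c[i].round(),q.mean(0).round(1),((q.max(0)+q.min(0))/2).round(1),(np.ptp(q,0)).round(1))
```

```text
top table z -0.4529650104917698
 head 230 [ 515.1 -123.8  144.7] 144.6 circ 514.9 -124.1 21.0 hue 25.0
 head 237 [ 499.6 -198.5  144.6] 144.5 circ 499.9 -199.2 21.6 hue 112.0
 head 224 [ 480.1 -274.2  144.6] 144.4 circ 480.3 -274.4 21.1 hue 64.0
 head 208 [ 460.4 -344.7  145. ] 144.9 circ 459.8 -345.5 20.5 hue 2.0
 rack 2787 ((478.0538635253906, 231.37841796875), (320.9599609375, 90.73115539550781), 78.35675811767578) 21.59153236146817
 bay 248 [218. 288.] [498.5 332.1   9.7] [498.5 331.3  12.7] [45.5 48.5 22.6]
 bay 245 [246. 294.] [483.4 259.3   9.6] [483.1 259.6   7.8] [48.  45.7 18.7]
 bay 241 [273. 299.] [468.1 186.1  10. ] [467.6 186.4  11.7] [45.3 43.2 18.8]
 bay 231 [301. 305.] [452.  112.4  10. ] [453.3 113.1  10.6] [45.2 44.9 19.7]
side table z -1.3492346828515036
 head 459 [ 512.1 -127.1  143.3] 143.5 circ 511.6 -124.8 22.3 hue 25.0
 head 546 [ 497.2 -201.   143.5] 143.7 circ 497.2 -198.7 21.4 hue 112.0
 head 682 [ 478.3 -275.9  143.5] 143.7 circ 478.8 -273.8 21.5 hue 63.0
 head 869 [ 458.7 -346.7  143.8] 143.9 circ 458.6 -345.0 21.4 hue 3.0
 rack 3049 ((475.34820556640625, 231.6532745361328), (327.367919921875, 91.47207641601562), 78.20735168457031) 20.618664438325304
 bay 165 [255. 170.] [498.4 340.8  10.4] [499.6 333.9  13.7] [47.1 60.2 17.6]
 bay 164 [250. 189.] [481.6 270.2   9.4] [482.6 269.   11.6] [46.1 37.9 14.2]
 bay 196 [245. 210.] [465.7 196.1   9.5] [467.1 197.3  11.6] [45.9 38.7 11. ]
 bay 228 [240. 233.] [450.  121.4   9.5] [450.6 120.5  11.7] [45.8 36.7 13.1]
```

Emit:
{"method": "arm_command", "body": {
  "commands": [0, 0.5, 0.5, -0.3, 0.08, 0, 1, 1, -0.3, 0.166, 0, 1, 1, -0.3, 0.166, 0, 1, 1, -0.3, 0.166, 0, 1, 1, -0.3, 0.166]
}}

```text
t: 1.82
eef_pos: [201.1, 485.5, 329.3]
ee_rot: [[0.721, -0.693, 0.0], [-0.693, -0.721, 0.003], [-0.002, -0.002, -1.0]]
contact_force: [-1.0, -0.1, 0.1]
opening: 85.2
grasp_force: 0.0
```

Emit:
{"method": "arm_command", "body": {
  "commands": [0, 0.5, 0.5, 0, 0.08, 0, 1, 1, 0, 0.166, 0, 1, 1, 0, 0.166, 0, 1, 1, 0, 0.166, 0, 1, 1, 0, 0.166]
}}

```text
t: 2.23
eef_pos: [203.0, 373.0, 328.6]
ee_rot: [[0.284, -0.959, -0.0], [-0.959, -0.284, 0.002], [-0.002, -0.001, -1.0]]
contact_force: [-0.0, 0.2, -0.8]
opening: 85.1
grasp_force: 0.0
```

```bash
cat >> h.py <<'E'
YAW=-1.8
T=dict(yellow=(513.4,-124.3),blue=(498.6,-199.),green=(479.5,-274.2),red=(459.3,-345.3),
 b1=(498,332),b2=(482.8,258.8),b3=(467.7,185.5),b4=(452.3,112))  # b1 next to white end
def go(xy,tcpz):
    s=env.read_state(); R=np.array(s["ee_rot"]); p=np.array(s["eef_pos"])
    d=R.T@(np.array([*xy,tcpz])-p); yaw=np.arctan2(R[1,0],R[0,0])
    print("t",round(s["t"],2),"tcp",p.round(1),"yaw",yaw.round(3),"zaxis",R[:,2].round(3),"open",round(s["opening"],1),"grip",round(s["grasp_force"],1),
     "\n shift units",(d/80).round(3),"turn",round(-(YAW-yaw)/np.pi,3),"F",np.round(s["contact_force"],1))
E
python3 -c "
from h import *
go(T['yellow'],330)"
```

```text
t 2.23 tcp [203.  373.  328.6] yaw -1.283 zaxis [-0.     0.002 -1.   ] open 85.1 grip 0.0 
 shift units [ 7.063 -1.953 -0.032] turn 0.165 F [-0.   0.2 -0.8]
```

Emit:
{"method": "arm_command", "body": {
  "commands": [0, 0.3, -0.4, 0, 0.08, 0, 1, -1, 0, 0.165, 0, 1, -1, 0, 0.165, 0, 1, -1, 0, 0.165, 0, 1, -1, 0, 0.165]
}}

```text
t: 2.65
eef_pos: [303.8, 319.8, 327.0]
ee_rot: [[-0.229, -0.973, -0.001], [-0.973, 0.229, -0.002], [0.002, 0.0, -1.0]]
contact_force: [-0.3, 0.5, -0.2]
opening: 85.3
grasp_force: 0.0
```

```bash
python3 -c "
from h import *
go(T['yellow'],330)"
```

```text
t 2.65 tcp [303.8 319.8 327. ] yaw -1.802 zaxis [-0.001 -0.002 -1.   ] open 85.3 grip 0.0 
 shift units [ 4.802 -3.823 -0.029] turn -0.001 F [-0.3  0.5 -0.2]
```

Emit:
{"method": "arm_command", "body": {
  "commands": [0, 0.4, -0.3, 0, 0, 0, 0.8, -0.6, 0, 0, 0, 0.96, -0.765, 0, 0]
}}

```text
t: 2.9
eef_pos: [345.2, 229.9, 328.1]
ee_rot: [[-0.218, -0.976, 0.0], [-0.976, 0.218, -0.001], [0.001, -0.0, -1.0]]
contact_force: [0.0, 0.3, -0.2]
opening: 85.4
grasp_force: 0.0
```

Emit:
{"method": "arm_command", "body": {
  "commands": [0, 0.4, -0.3, 0, 0, 0, 0.8, -0.6, 0, 0, 0, 0.96, -0.765, 0, 0]
}}

```text
t: 3.15
eef_pos: [387.7, 140.8, 328.1]
ee_rot: [[-0.219, -0.976, 0.0], [-0.976, 0.219, -0.0], [0.0, -0.0, -1.0]]
contact_force: [0.2, 0.1, 0.6]
opening: 85.0
grasp_force: 0.0
```

Emit:
{"method": "arm_command", "body": {
  "commands": [0, 0.4, -0.3, 0, 0, 0, 0.8, -0.6, 0, 0, 0, 0.96, -0.765, 0, 0]
}}

```text
t: 3.4
eef_pos: [430.3, 52.0, 327.7]
ee_rot: [[-0.219, -0.976, -0.0], [-0.976, 0.219, -0.001], [0.001, 0.0, -1.0]]
contact_force: [-0.9, 0.4, 0.6]
opening: 85.7
grasp_force: 0.0
```

Emit:
{"method": "arm_command", "body": {
  "commands": [0, 0.4, -0.3, 0, 0, 0, 0.8, -0.6, 0, 0, 0, 0.96, -0.765, 0, 0]
}}

```text
t: 3.65
eef_pos: [472.8, -36.8, 327.2]
ee_rot: [[-0.22, -0.976, -0.001], [-0.976, 0.22, -0.001], [0.001, 0.001, -1.0]]
contact_force: [0.6, 0.5, -0.3]
opening: 85.6
grasp_force: 0.0
```

Emit:
{"method": "arm_command", "body": {
  "commands": [0, 0.4, -0.3, 0, 0, 0, 0.8, -0.6, 0, 0, 0, 0.96, -0.765, -0.03, 0, 0, 0.96, -0.765, -0.03, 0, 0, 0.96, -0.765, -0.03, 0]
}}

```text
t: 4.07
eef_pos: [514.8, -123.3, 328.9]
ee_rot: [[-0.222, -0.975, -0.003], [-0.975, 0.222, -0.0], [0.001, 0.003, -1.0]]
contact_force: [-0.3, 0.8, -0.1]
opening: 85.4
grasp_force: 0.0
```

```bash
python3 -c "
from h import *
go(T['yellow'],178)"
```

```text
t 4.07 tcp [ 514.8 -123.3  328.9] yaw -1.794 zaxis [-0.003 -0.    -1.   ] open 85.4 grip 0.0 
 shift units [0.015 0.009 1.886] turn 0.002 F [-0.3  0.8 -0.1]
```

Emit:
{"method": "arm_command", "body": {
  "commands": [0, 0.015, 0.01, 0.4, 0, 0, 0.015, 0.01, 0.8, 0, 0, 0.015, 0.01, 0.96, 0]
}}

```text
t: 4.32
eef_pos: [511.8, -122.6, 248.7]
ee_rot: [[-0.221, -0.975, -0.006], [-0.975, 0.221, 0.002], [-0.0, 0.006, -1.0]]
contact_force: [-0.9, 0.7, -0.4]
opening: 85.1
grasp_force: 0.0
```

Emit:
{"method": "arm_command", "body": {
  "commands": [0, 0, 0, 0.3, 0, 0, 0, 0, 0.6, 0, 0, 0, 0, 0.8, 0, 0, 0, 0, 0.96, 0, 0, 0, 0, 0.96, 0]
}}

```text
t: 4.73
eef_pos: [512.0, -123.5, 174.2]
ee_rot: [[-0.223, -0.975, -0.004], [-0.975, 0.223, 0.0], [0.001, 0.004, -1.0]]
contact_force: [-1.0, 0.5, 0.0]
opening: 85.4
grasp_force: 0.0
```

Emit:
{"method": "arm_command", "body": {
  "commands": [1, 0, 0, 0, 0, 1, 0, 0, 0, 0, 1, 0, 0, 0, 0, 1, 0, 0, 0, 0, 1, 0, 0, 0, 0]
}}

```text
t: 5.15
eef_pos: [513.4, -124.8, 178.4]
ee_rot: [[-0.226, -0.974, 0.003], [-0.974, 0.226, -0.001], [-0.0, -0.003, -1.0]]
contact_force: [-0.4, 1.1, 3.5]
opening: 40.8
grasp_force: 61.2
```

Emit:
{"method": "arm_command", "body": {
  "commands": [1, 0, 0, 0, 0, 1, 0, 0, 0, 0, 1, 0, 0, 0, 0, 1, 0, 0, 0, 0, 1, 0, 0, 0, 0]
}}

```text
t: 5.57
eef_pos: [513.4, -124.8, 178.4]
ee_rot: [[-0.226, -0.974, 0.003], [-0.974, 0.226, -0.001], [-0.0, -0.003, -1.0]]
contact_force: [-0.4, 0.4, 6.4]
opening: 40.7
grasp_force: 61.2
```

Emit:
{"method": "arm_command", "body": {
  "commands": [1, 0, 0, -0.2, 0, 1, 0, 0, -0.6, 0, 1, 0, 0, -0.97, 0]
}}

```text
t: 5.82
eef_pos: [512.1, -124.7, 254.2]
ee_rot: [[-0.226, -0.974, -0.003], [-0.974, 0.226, -0.0], [0.001, 0.003, -1.0]]
contact_force: [1.4, 0.7, -0.6]
opening: 41.0
grasp_force: 60.9
```

Emit:
{"method": "arm_command", "body": {
  "commands": [1, 0, 0, -0.4, 0, 1, 0, 0, -0.8, 0, 1, 0, 0, -0.97, 0, 1, 0, 0, -0.97, 0]
}}

```text
t: 6.15
eef_pos: [513.4, -125.0, 336.3]
ee_rot: [[-0.227, -0.974, 0.007], [-0.974, 0.227, -0.0], [-0.001, -0.006, -1.0]]
contact_force: [-0.0, 0.5, -1.1]
opening: 41.0
grasp_force: 61.0
```

Emit:
{"method": "arm_command", "body": {
  "commands": [1, -0.2, 0.1, 0, 0, 1, -0.5, 0.25, 0, 0, 1, -0.9, 0.47, 0, 0]
}}

```text
t: 6.4
eef_pos: [492.1, -46.2, 329.9]
ee_rot: [[-0.229, -0.973, -0.003], [-0.973, 0.229, -0.0], [0.001, 0.003, -1.0]]
contact_force: [0.6, 1.4, -0.9]
opening: 40.8
grasp_force: 61.0
```

Emit:
{"method": "arm_command", "body": {
  "commands": [1, -0.4, 0.2, 0, 0, 1, -0.7, 0.35, 0, 0, 1, -0.9, 0.47, 0, 0]
}}

```text
t: 6.65
eef_pos: [471.2, 34.8, 330.5]
ee_rot: [[-0.225, -0.974, -0.002], [-0.974, 0.225, 0.0], [0.0, 0.002, -1.0]]
contact_force: [1.1, 0.0, -0.3]
opening: 40.8
grasp_force: 61.0
```

Emit:
{"method": "arm_command", "body": {
  "commands": [1, -0.4, 0.2, 0, 0, 1, -0.7, 0.35, 0, 0, 1, -0.91, 0.47, 0, 0, 1, -0.91, 0.47, 0, 0, 1, -0.91, 0.47, 0, 0]
}}

```text
t: 7.07
eef_pos: [451.5, 112.9, 330.7]
ee_rot: [[-0.224, -0.975, -0.002], [-0.975, 0.224, -0.001], [0.001, 0.002, -1.0]]
contact_force: [0.9, 0.3, -0.9]
opening: 40.9
grasp_force: 61.0
```

```bash
python3 -c "
from h import *
go(T['b4'],173.5)"
```

```text
t 7.07 tcp [451.5 112.9 330.7] yaw -1.797 zaxis [-0.002 -0.001 -1.   ] open 40.9 grip 61.0 
 shift units [ 0.006 -0.015  1.965] turn 0.001 F [ 0.9  0.3 -0.9]
```

Emit:
{"method": "arm_command", "body": {
  "commands": [1, 0.005, -0.015, 0.3, 0, 1, 0.005, -0.015, 0.7, 0, 1, 0.005, -0.015, 1, 0, 1, 0.005, -0.015, 1, 0]
}}

```text
t: 7.4
eef_pos: [451.3, 110.0, 245.5]
ee_rot: [[-0.228, -0.974, -0.009], [-0.974, 0.228, -0.004], [0.006, 0.008, -1.0]]
contact_force: [-0.2, 0.1, -2.5]
opening: 40.7
grasp_force: 61.1
```

Emit:
{"method": "arm_command", "body": {
  "commands": [1, 0, 0, 0.3, 0, 1, 0, 0, 0.5, 0, 1, 0, 0, 0.7, 0, 1, 0, 0, 0.8, 0, 1, 0, 0, 0.8, 0]
}}

```text
t: 7.82
eef_pos: [452.8, 110.6, 186.9]
ee_rot: [[-0.227, -0.974, -0.002], [-0.974, 0.227, -0.001], [0.002, 0.002, -1.0]]
contact_force: [0.6, -1.3, -1.6]
opening: 40.3
grasp_force: 61.1
```

Emit:
{"method": "arm_command", "body": {
  "commands": [1, 0, 0, 0.05, 0, 1, 0, 0, 0.1, 0, 1, 0, 0, 0.12, 0, 1, 0, 0, 0.14, 0, 1, 0, 0, 0.14, 0]
}}

```text
t: 8.23
eef_pos: [453.1, 111.4, 176.8]
ee_rot: [[-0.226, -0.974, 0.0], [-0.974, 0.226, 0.0], [-0.0, -0.0, -1.0]]
contact_force: [0.5, 0.4, -1.7]
opening: 40.8
grasp_force: 61.2
```

```bash
python3 -c "
from h import *
go(T['b4'],173.5)
for n in('top','side'):
  im,d=env.snapshot(n)
  cv2.imwrite(f'pics/{n}1.png',im[:,:,::-1])"
```

```text
t 8.23 tcp [453.1 111.4 176.8] yaw -1.799 zaxis [ 0.  0. -1.] open 40.8 grip 61.2 
 shift units [-0.005  0.011  0.041] turn 0.0 F [ 0.5  0.4 -1.7]
```

View pics/side1.png

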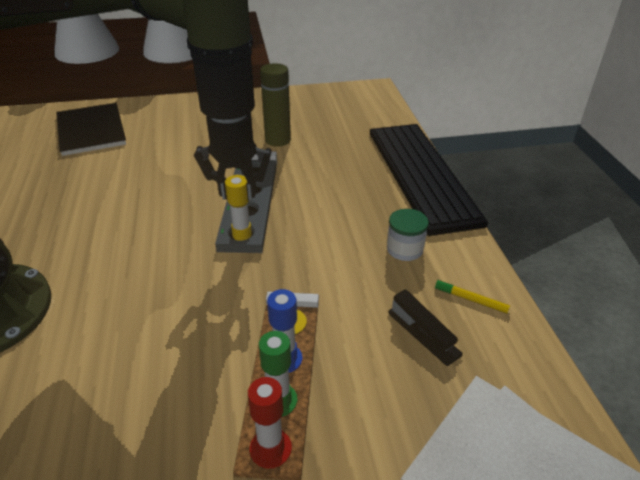

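The yellow torch is upright over the bay at (241,235), with its foot inside the bay rim. I'll lower the last 3 mm, release it and lift.

Emit:
{"method": "arm_command", "body": {
  "commands": [1, 0, 0, 0.02, 0, 1, 0, 0, 0.03, 0, 1, 0, 0, 0.04, 0, 1, 0, 0, 0.04, 0, 1, 0, 0, 0.04, 0]
}}

```text
t: 8.75
eef_pos: [453.1, 111.4, 173.5]
ee_rot: [[-0.226, -0.974, 0.0], [-0.974, 0.226, -0.0], [0.0, -0.0, -1.0]]
contact_force: [-0.4, 0.7, -0.7]
opening: 40.5
grasp_force: 61.3
```

Emit:
{"method": "arm_command", "body": {
  "commands": [0.3, 0, 0, 0, 0, 0, 0, 0, 0, 0, 0, 0, 0, 0, 0, 0, 0, 0, 0, 0, 0, 0, 0, 0, 0]
}}

```text
t: 9.17
eef_pos: [453.1, 111.4, 173.6]
ee_rot: [[-0.226, -0.974, 0.0], [-0.974, 0.226, -0.0], [-0.0, -0.0, -1.0]]
contact_force: [-0.2, 0.3, -0.0]
opening: 85.2
grasp_force: 0.0
```

Emit:
{"method": "arm_command", "body": {
  "commands": [0, 0, 0, -0.1, 0, 0, 0, 0, -0.4, 0, 0, 0, 0, -0.8, 0, 0, 0, 0, -1, 0]
}}

```text
t: 9.5
eef_pos: [453.8, 111.2, 257.9]
ee_rot: [[-0.226, -0.974, 0.004], [-0.974, 0.226, 0.001], [-0.002, -0.004, -1.0]]
contact_force: [1.2, -0.6, 0.9]
opening: 85.1
grasp_force: 0.0
```

Emit:
{"method": "arm_command", "body": {
  "commands": [0, 0, 0, -0.5, 0, 0, 0, 0, -0.95, 0, 0, 0, 0, -0.95, 0]
}}

```text
t: 9.75
eef_pos: [454.4, 111.0, 338.5]
ee_rot: [[-0.227, -0.974, 0.012], [-0.974, 0.227, 0.004], [-0.006, -0.01, -1.0]]
contact_force: [-0.1, -0.7, 0.2]
opening: 85.1
grasp_force: 0.0
```

```bash
python3 -c "
from h import *
go(T['blue'],330)"
```

```text
t 9.75 tcp [454.4 111.  338.5] yaw -1.8 zaxis [ 0.012  0.004 -1.   ] open 85.1 grip 0.0 
 shift units [ 3.648 -1.417  0.098] turn 0.0 F [-0.1 -0.7  0.2]
```

Emit:
{"method": "arm_command", "body": {
  "commands": [0, 0.4, -0.16, 0, 0, 0, 0.8, -0.32, 0, 0, 0, 0.912, -0.358, 0, 0]
}}

```text
t: 10.0
eef_pos: [464.6, 31.2, 330.7]
ee_rot: [[-0.228, -0.974, 0.001], [-0.974, 0.228, -0.001], [0.0, -0.001, -1.0]]
contact_force: [0.2, -0.4, 0.5]
opening: 85.5
grasp_force: 0.0
```

Emit:
{"method": "arm_command", "body": {
  "commands": [0, 0.4, -0.16, 0, 0, 0, 0.8, -0.32, 0, 0, 0, 0.912, -0.358, 0, 0]
}}

```text
t: 10.25
eef_pos: [475.9, -46.8, 330.2]
ee_rot: [[-0.229, -0.973, 0.001], [-0.973, 0.229, -0.001], [0.001, -0.001, -1.0]]
contact_force: [0.5, 0.6, -0.2]
opening: 85.4
grasp_force: 0.0
```

Emit:
{"method": "arm_command", "body": {
  "commands": [0, 0.4, -0.16, 0, 0, 0, 0.8, -0.32, 0, 0, 0, 0.912, -0.358, 0, 0]
}}

```text
t: 10.5
eef_pos: [487.3, -124.3, 329.8]
ee_rot: [[-0.229, -0.973, -0.0], [-0.973, 0.229, -0.001], [0.001, 0.0, -1.0]]
contact_force: [-0.8, 0.8, 0.1]
opening: 85.6
grasp_force: 0.0
```

Emit:
{"method": "arm_command", "body": {
  "commands": [0, 0.4, -0.16, 0, 0, 0, 0.8, -0.32, 0, 0, 0, 0.912, -0.358, 0, 0, 0, 0.912, -0.358, 0, 0, 0, 0.912, -0.358, 0, 0]
}}

```text
t: 10.92
eef_pos: [498.6, -198.8, 329.5]
ee_rot: [[-0.228, -0.974, -0.0], [-0.974, 0.228, 0.0], [-0.0, 0.0, -1.0]]
contact_force: [0.4, 1.1, 0.7]
opening: 85.4
grasp_force: 0.0
```

Emit:
{"method": "arm_command", "body": {
  "commands": [0, 0, 0, 0, 0, 0, 0, 0, 0, 0, 0, 0, 0, 0, 0]
}}

```text
t: 11.17
eef_pos: [498.6, -197.8, 329.9]
ee_rot: [[-0.225, -0.974, 0.001], [-0.974, 0.225, -0.0], [-0.0, -0.001, -1.0]]
contact_force: [-0.0, -0.3, -0.1]
opening: 85.3
grasp_force: 0.0
```

```bash
python3 -c "
from h import *
go(T['blue'],178)
im,d=env.snapshot('side')
cv2.imwrite('pics/side2.png',im[:,:,::-1])"
```

```text
t 11.17 tcp [ 498.6 -197.8  329.9] yaw -1.798 zaxis [ 0.001 -0.    -1.   ] open 85.3 grip 0.0 
 shift units [ 1.500e-02 -1.000e-03  1.899e+00] turn 0.001 F [-0.  -0.3 -0.1]
```

View pics/side2.png

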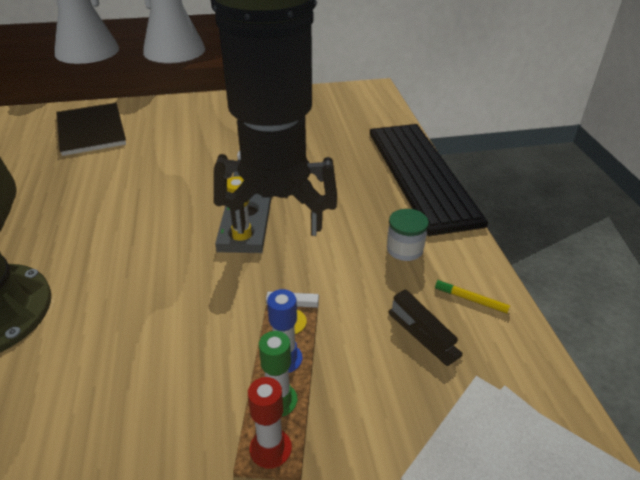

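Yellow stands upright in the bay at (241,235), and the other torches are undisturbed. Blue is next.

Emit:
{"method": "arm_command", "body": {
  "commands": [0, 0.015, 0, 0.4, 0, 0, 0.015, 0, 0.8, 0, 0, 0.015, 0, 0.95, 0]
}}

```text
t: 11.47
eef_pos: [497.2, -198.8, 249.0]
ee_rot: [[-0.226, -0.974, -0.005], [-0.974, 0.226, 0.002], [-0.001, 0.005, -1.0]]
contact_force: [-0.6, 0.2, -1.0]
opening: 85.4
grasp_force: 0.0
```

Emit:
{"method": "arm_command", "body": {
  "commands": [0, 0, 0, 0.3, 0, 0, 0, 0, 0.6, 0, 0, 0, 0, 0.8, 0, 0, 0, 0, 0.95, 0, 0, 0, 0, 0.95, 0]
}}

```text
t: 11.88
eef_pos: [497.5, -199.6, 175.3]
ee_rot: [[-0.226, -0.974, -0.004], [-0.974, 0.226, 0.001], [0.0, 0.004, -1.0]]
contact_force: [-0.2, 0.3, -1.1]
opening: 85.4
grasp_force: 0.0
```

Emit:
{"method": "arm_command", "body": {
  "commands": [0, 0, 0, 0, 0, 0, 0, 0, 0, 0, 1, 0, 0, 0, 0, 1, 0, 0, 0, 0, 1, 0, 0, 0, 0]
}}

```text
t: 12.3
eef_pos: [498.6, -200.0, 178.4]
ee_rot: [[-0.226, -0.974, 0.001], [-0.974, 0.226, -0.0], [-0.0, -0.001, -1.0]]
contact_force: [-0.2, 0.6, 0.8]
opening: 51.3
grasp_force: 0.0
```

Emit:
{"method": "arm_command", "body": {
  "commands": [1, 0, 0, 0, 0, 1, 0, 0, 0, 0, 1, 0, 0, 0, 0, 1, 0, 0, 0, 0, 1, 0, 0, 0, 0]
}}

```text
t: 12.72
eef_pos: [498.5, -200.1, 178.3]
ee_rot: [[-0.226, -0.974, 0.001], [-0.974, 0.226, -0.001], [0.0, -0.001, -1.0]]
contact_force: [-0.8, 0.2, 5.8]
opening: 40.8
grasp_force: 61.2
```

Emit:
{"method": "arm_command", "body": {
  "commands": [1, 0, 0, -0.2, 0, 1, 0, 0, -0.6, 0, 1, 0, 0, -0.97, 0]
}}

```text
t: 12.97
eef_pos: [497.5, -199.7, 254.0]
ee_rot: [[-0.226, -0.974, -0.004], [-0.974, 0.226, 0.001], [0.0, 0.004, -1.0]]
contact_force: [0.9, -0.4, -0.5]
opening: 40.8
grasp_force: 61.1
```

Emit:
{"method": "arm_command", "body": {
  "commands": [1, 0, 0, -0.4, 0, 1, 0, 0, -0.8, 0, 1, 0, 0, -0.97, 0, 1, 0, 0, -0.97, 0]
}}

```text
t: 13.3
eef_pos: [498.9, -200.2, 336.2]
ee_rot: [[-0.227, -0.974, 0.005], [-0.974, 0.227, -0.001], [-0.0, -0.005, -1.0]]
contact_force: [0.3, -0.1, -2.3]
opening: 40.6
grasp_force: 61.3
```

Emit:
{"method": "arm_command", "body": {
  "commands": [1, -0.2, 0.06, 0, 0, 1, -0.5, 0.16, 0, 0, 1, -0.92, 0.292, 0, 0]
}}

```text
t: 13.55
eef_pos: [491.8, -123.0, 329.9]
ee_rot: [[-0.229, -0.973, -0.004], [-0.973, 0.229, 0.0], [0.001, 0.004, -1.0]]
contact_force: [-0.3, 0.9, -3.2]
opening: 40.9
grasp_force: 61.2
```

Emit:
{"method": "arm_command", "body": {
  "commands": [1, -0.4, 0.13, 0, 0, 1, -0.7, 0.22, 0, 0, 1, -0.92, 0.292, 0, 0]
}}

```text
t: 13.8
eef_pos: [485.6, -43.8, 330.4]
ee_rot: [[-0.225, -0.974, -0.003], [-0.974, 0.225, 0.001], [0.0, 0.003, -1.0]]
contact_force: [0.0, 0.2, -2.0]
opening: 40.6
grasp_force: 61.3
```

Emit:
{"method": "arm_command", "body": {
  "commands": [1, -0.4, 0.13, 0, 0, 1, -0.7, 0.22, 0, 0, 1, -0.92, 0.292, 0, 0]
}}

```text
t: 14.05
eef_pos: [479.4, 33.1, 330.3]
ee_rot: [[-0.225, -0.974, -0.003], [-0.974, 0.225, 0.0], [0.001, 0.003, -1.0]]
contact_force: [-1.0, 0.6, -2.4]
opening: 40.5
grasp_force: 61.3
```

Emit:
{"method": "arm_command", "body": {
  "commands": [1, -0.4, 0.13, 0, 0, 1, -0.7, 0.22, 0, 0, 1, -0.92, 0.292, 0, 0]
}}

```text
t: 14.3
eef_pos: [473.2, 110.1, 330.2]
ee_rot: [[-0.225, -0.974, -0.003], [-0.974, 0.225, -0.001], [0.001, 0.003, -1.0]]
contact_force: [-0.4, 0.0, -1.1]
opening: 40.7
grasp_force: 61.3
```

Emit:
{"method": "arm_command", "body": {
  "commands": [1, -0.4, 0.13, 0, 0, 1, -0.7, 0.22, 0, 0, 1, -0.92, 0.292, 0, 0, 1, -0.92, 0.292, 0, 0, 1, -0.92, 0.292, 0, 0]
}}

```text
t: 14.72
eef_pos: [467.3, 185.7, 330.4]
ee_rot: [[-0.225, -0.974, -0.003], [-0.974, 0.225, -0.002], [0.003, 0.003, -1.0]]
contact_force: [1.1, 0.2, -1.7]
opening: 40.4
grasp_force: 61.2
```

Emit:
{"method": "arm_command", "body": {
  "commands": [1, 0, 0, 0, 0, 1, 0, 0, 0, 0, 1, 0, 0, 0, 0]
}}

```text
t: 14.97
eef_pos: [467.9, 184.1, 332.5]
ee_rot: [[-0.227, -0.974, -0.0], [-0.974, 0.227, -0.0], [0.0, 0.0, -1.0]]
contact_force: [0.2, 0.0, -2.0]
opening: 40.7
grasp_force: 61.2
```

```bash
python3 -c "
from h import *
go((467.6,184.4),173.5)"
```

```text
t 14.97 tcp [467.9 184.1 332.5] yaw -1.8 zaxis [-0. -0. -1.] open 40.7 grip 61.2 
 shift units [-0.003  0.005  1.987] turn -0.0 F [ 0.2  0.  -2. ]
```

Emit:
{"method": "arm_command", "body": {
  "commands": [1, 0, 0.005, 0.3, 0, 1, 0, 0.005, 0.7, 0, 1, 0, 0.005, 1, 0, 1, 0, 0.005, 1, 0]
}}

```text
t: 15.3
eef_pos: [465.8, 183.7, 246.8]
ee_rot: [[-0.227, -0.974, -0.008], [-0.974, 0.227, -0.004], [0.006, 0.007, -1.0]]
contact_force: [-1.0, 0.2, -3.1]
opening: 40.7
grasp_force: 61.3
```

Emit:
{"method": "arm_command", "body": {
  "commands": [1, 0, 0, 0.3, 0, 1, 0, 0, 0.5, 0, 1, 0, 0, 0.7, 0, 1, 0, 0, 0.8, 0, 1, 0, 0, 0.8, 0]
}}

```text
t: 15.72
eef_pos: [467.3, 184.5, 188.1]
ee_rot: [[-0.227, -0.974, -0.001], [-0.974, 0.227, -0.001], [0.001, 0.001, -1.0]]
contact_force: [0.2, -1.0, -0.3]
opening: 40.7
grasp_force: 61.5
```

Emit:
{"method": "arm_command", "body": {
  "commands": [1, 0, 0, 0.05, 0, 1, 0, 0, 0.1, 0, 1, 0, 0, 0.15, 0, 1, 0, 0, 0.18, 0, 1, 0, 0, 0.18, 0]
}}

```text
t: 16.13
eef_pos: [467.3, 184.9, 173.9]
ee_rot: [[-0.226, -0.974, -0.001], [-0.974, 0.226, -0.0], [0.0, 0.0, -1.0]]
contact_force: [-0.3, 0.5, -1.8]
opening: 40.5
grasp_force: 61.5
```

Emit:
{"method": "arm_command", "body": {
  "commands": [1, 0, 0, 0, 0, 1, 0, 0, 0, 0, 1, 0, 0, 0, 0]
}}

```text
t: 16.38
eef_pos: [467.6, 185.1, 174.6]
ee_rot: [[-0.226, -0.974, 0.0], [-0.974, 0.226, 0.0], [-0.0, -0.0, -1.0]]
contact_force: [-0.1, -0.5, -2.1]
opening: 40.5
grasp_force: 61.5
```

Emit:
{"method": "arm_command", "body": {
  "commands": [1, 0, 0, 0.012, 0, 1, 0, 0, 0.012, 0, 0.3, 0, 0, 0.012, 0, 0, 0, 0, 0.012, 0, 0, 0, 0, 0.012, 0]
}}

```text
t: 16.8
eef_pos: [467.7, 185.1, 173.8]
ee_rot: [[-0.226, -0.974, 0.001], [-0.974, 0.226, 0.0], [-0.0, -0.001, -1.0]]
contact_force: [-0.5, 0.6, -1.3]
opening: 75.1
grasp_force: 0.0
```

Emit:
{"method": "arm_command", "body": {
  "commands": [0, 0, 0, 0, 0, 0, 0, 0, 0, 0, 0, 0, 0, 0, 0]
}}

```text
t: 17.05
eef_pos: [467.5, 185.0, 173.5]
ee_rot: [[-0.226, -0.974, 0.0], [-0.974, 0.226, -0.0], [-0.0, -0.0, -1.0]]
contact_force: [-0.1, -0.1, -0.2]
opening: 85.1
grasp_force: 0.0
```

Emit:
{"method": "arm_command", "body": {
  "commands": [0, 0, 0, -0.1, 0, 0, 0, 0, -0.4, 0, 0, 0, 0, -0.8, 0, 0, 0, 0, -1, 0]
}}

```text
t: 17.38
eef_pos: [468.2, 185.0, 257.8]
ee_rot: [[-0.226, -0.974, 0.004], [-0.974, 0.226, 0.001], [-0.002, -0.004, -1.0]]
contact_force: [0.3, -1.0, 1.4]
opening: 85.6
grasp_force: 0.0
```

Emit:
{"method": "arm_command", "body": {
  "commands": [0, 0, 0, -0.5, 0, 0, 0, 0, -0.96, 0, 0, 0, 0, -0.96, 0]
}}

```text
t: 17.63
eef_pos: [468.9, 184.7, 339.6]
ee_rot: [[-0.227, -0.974, 0.011], [-0.974, 0.227, 0.005], [-0.008, -0.01, -1.0]]
contact_force: [-0.8, 0.2, 0.9]
opening: 85.6
grasp_force: 0.0
```

Emit:
{"method": "arm_command", "body": {
  "commands": [0, 0.4, -0.1, 0, 0, 0, 0.8, -0.2, 0, 0, 0, 0.926, -0.24, 0, 0]
}}

```text
t: 17.88
eef_pos: [469.2, 105.9, 331.6]
ee_rot: [[-0.227, -0.974, 0.002], [-0.974, 0.227, 0.0], [-0.0, -0.002, -1.0]]
contact_force: [0.6, -0.5, 0.8]
opening: 85.4
grasp_force: 0.0
```

Emit:
{"method": "arm_command", "body": {
  "commands": [0, 0.4, -0.1, 0, 0, 0, 0.8, -0.2, 0, 0, 0, 0.926, -0.24, 0, 0]
}}

```text
t: 18.13
eef_pos: [471.1, 29.1, 331.4]
ee_rot: [[-0.228, -0.974, 0.002], [-0.974, 0.228, -0.0], [0.0, -0.002, -1.0]]
contact_force: [-0.1, 0.6, -0.0]
opening: 85.6
grasp_force: 0.0
```

Emit:
{"method": "arm_command", "body": {
  "commands": [0, 0.4, -0.1, 0, 0, 0, 0.8, -0.2, 0, 0, 0, 0.926, -0.24, 0, 0]
}}

```text
t: 18.38
eef_pos: [473.0, -47.3, 331.0]
ee_rot: [[-0.228, -0.974, 0.001], [-0.974, 0.228, -0.001], [0.001, -0.001, -1.0]]
contact_force: [0.2, 1.5, 0.3]
opening: 85.5
grasp_force: 0.0
```

Emit:
{"method": "arm_command", "body": {
  "commands": [0, 0.4, -0.1, 0, 0, 0, 0.8, -0.2, 0, 0, 0, 0.926, -0.24, 0, 0]
}}

```text
t: 18.63
eef_pos: [474.9, -123.7, 330.7]
ee_rot: [[-0.229, -0.974, 0.0], [-0.974, 0.229, -0.001], [0.001, -0.0, -1.0]]
contact_force: [-0.9, 0.2, -0.3]
opening: 85.6
grasp_force: 0.0
```

Emit:
{"method": "arm_command", "body": {
  "commands": [0, 0.4, -0.1, 0, 0, 0, 0.8, -0.2, 0, 0, 0, 0.926, -0.24, 0, 0]
}}

```text
t: 18.88
eef_pos: [476.9, -200.1, 330.3]
ee_rot: [[-0.229, -0.974, -0.0], [-0.974, 0.229, -0.001], [0.001, 0.0, -1.0]]
contact_force: [-0.9, 0.5, -0.4]
opening: 85.9
grasp_force: 0.0
```

Emit:
{"method": "arm_command", "body": {
  "commands": [0, 0.4, -0.1, 0, 0, 0, 0.8, -0.2, 0, 0, 0, 0.926, -0.24, 0, 0, 0, 0.926, -0.24, 0, 0, 0, 0.926, -0.24, 0, 0]
}}

```text
t: 19.3
eef_pos: [479.2, -273.9, 329.9]
ee_rot: [[-0.227, -0.974, -0.001], [-0.974, 0.227, 0.0], [-0.0, 0.001, -1.0]]
contact_force: [0.4, 0.4, -0.2]
opening: 85.5
grasp_force: 0.0
```

Emit:
{"method": "arm_command", "body": {
  "commands": [0, 0, 0, 0, 0, 0, 0, 0, 0, 0, 0, 0, 0, 0, 0]
}}

```text
t: 19.55
eef_pos: [479.3, -273.1, 330.6]
ee_rot: [[-0.225, -0.974, 0.001], [-0.974, 0.225, -0.0], [0.0, -0.001, -1.0]]
contact_force: [-0.1, -0.5, -0.5]
opening: 85.4
grasp_force: 0.0
```

```bash
python3 -c "
from h import *
go(T['green'],178)
im,d=env.snapshot('side')
cv2.imwrite('pics/side3.png',im[:,:,::-1])"
```

```text
t 19.55 tcp [ 479.3 -273.1  330.6] yaw -1.798 zaxis [ 0.001 -0.    -1.   ] open 85.4 grip 0.0 
 shift units [ 0.013 -0.005  1.907] turn 0.001 F [-0.1 -0.5 -0.5]
```

View pics/side3.png

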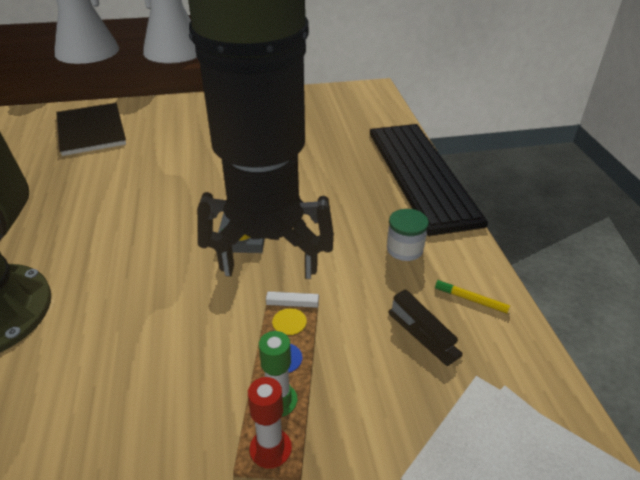

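Green (275,350) and red (266,405) still stand on the tray, and the yellow and blue discs are empty. Green is next.

Emit:
{"method": "arm_command", "body": {
  "commands": [0, 0.012, -0.005, 0.4, 0, 0, 0.012, -0.005, 0.8, 0, 0, 0.012, -0.005, 0.955, 0]
}}

```text
t: 19.85
eef_pos: [478.3, -273.8, 249.2]
ee_rot: [[-0.226, -0.974, -0.005], [-0.974, 0.226, 0.003], [-0.002, 0.005, -1.0]]
contact_force: [-0.3, 0.2, -1.0]
opening: 85.8
grasp_force: 0.0
```

Emit:
{"method": "arm_command", "body": {
  "commands": [0, 0, 0, 0.3, 0, 0, 0, 0, 0.6, 0, 0, 0, 0, 0.8, 0, 0, 0, 0, 0.955, 0, 0, 0, 0, 0.955, 0]
}}

```text
t: 20.27
eef_pos: [478.4, -274.5, 175.0]
ee_rot: [[-0.226, -0.974, -0.004], [-0.974, 0.226, 0.001], [-0.0, 0.004, -1.0]]
contact_force: [-0.8, 0.1, -1.2]
opening: 85.4
grasp_force: 0.0
```

Emit:
{"method": "arm_command", "body": {
  "commands": [0, 0, 0, 0, 0, 0, 0, 0, 0, 0, 1, 0, 0, 0, 0, 1, 0, 0, 0, 0, 1, 0, 0, 0, 0]
}}

```text
t: 20.68
eef_pos: [479.5, -275.1, 178.3]
ee_rot: [[-0.226, -0.974, 0.001], [-0.974, 0.226, -0.0], [0.0, -0.001, -1.0]]
contact_force: [-0.0, -0.2, 0.4]
opening: 52.0
grasp_force: 0.0
```

Emit:
{"method": "arm_command", "body": {
  "commands": [1, 0, 0, 0, 0, 1, 0, 0, 0, 0, 1, 0, 0, 0, 0, 1, 0, 0, 0, 0, 1, 0, 0, 0, 0]
}}

```text
t: 21.1
eef_pos: [479.4, -275.3, 178.3]
ee_rot: [[-0.226, -0.974, 0.001], [-0.974, 0.226, -0.001], [0.001, -0.001, -1.0]]
contact_force: [0.1, -0.2, 6.1]
opening: 41.0
grasp_force: 61.0
```

Emit:
{"method": "arm_command", "body": {
  "commands": [1, 0, 0, -0.2, 0, 1, 0, 0, -0.6, 0, 1, 0, 0, -0.97, 0]
}}

```text
t: 21.35
eef_pos: [478.5, -274.7, 253.9]
ee_rot: [[-0.226, -0.974, -0.004], [-0.974, 0.226, 0.001], [-0.001, 0.004, -1.0]]
contact_force: [1.1, -0.9, -0.9]
opening: 41.1
grasp_force: 61.1
```

Emit:
{"method": "arm_command", "body": {
  "commands": [1, 0, 0, -0.4, 0, 1, 0, 0, -0.8, 0, 1, 0, 0, -0.97, 0, 1, 0, 0, -0.97, 0]
}}

```text
t: 21.68
eef_pos: [479.8, -275.4, 336.2]
ee_rot: [[-0.227, -0.974, 0.005], [-0.974, 0.227, -0.002], [0.001, -0.006, -1.0]]
contact_force: [-1.4, -0.6, -1.5]
opening: 40.6
grasp_force: 61.2
```

Emit:
{"method": "arm_command", "body": {
  "commands": [1, -0.2, 0.04, 0, 0, 1, -0.5, 0.11, 0, 0, 1, -0.928, 0.21, 0, 0]
}}

```text
t: 21.93
eef_pos: [479.3, -199.0, 329.7]
ee_rot: [[-0.229, -0.973, -0.004], [-0.973, 0.229, 0.001], [-0.0, 0.004, -1.0]]
contact_force: [0.9, 2.6, -1.6]
opening: 40.8
grasp_force: 61.1
```

Emit:
{"method": "arm_command", "body": {
  "commands": [1, -0.4, 0.09, 0, 0, 1, -0.7, 0.16, 0, 0, 1, -0.928, 0.21, 0, 0]
}}

```text
t: 22.18
eef_pos: [479.7, -120.6, 330.3]
ee_rot: [[-0.225, -0.974, -0.003], [-0.974, 0.225, 0.001], [-0.0, 0.003, -1.0]]
contact_force: [0.9, -0.6, -0.2]
opening: 40.6
grasp_force: 61.1
```

Emit:
{"method": "arm_command", "body": {
  "commands": [1, -0.4, 0.09, 0, 0, 1, -0.7, 0.16, 0, 0, 1, -0.928, 0.21, 0, 0]
}}

```text
t: 22.43
eef_pos: [480.1, -44.6, 330.3]
ee_rot: [[-0.225, -0.974, -0.003], [-0.974, 0.225, 0.001], [0.0, 0.003, -1.0]]
contact_force: [-0.3, -0.8, -1.0]
opening: 40.4
grasp_force: 61.1
```

Emit:
{"method": "arm_command", "body": {
  "commands": [1, -0.4, 0.09, 0, 0, 1, -0.7, 0.16, 0, 0, 1, -0.928, 0.21, 0, 0]
}}

```text
t: 22.68
eef_pos: [480.5, 31.6, 330.2]
ee_rot: [[-0.225, -0.974, -0.003], [-0.974, 0.225, 0.0], [0.001, 0.003, -1.0]]
contact_force: [1.0, 0.3, -1.6]
opening: 40.5
grasp_force: 61.1
```

Emit:
{"method": "arm_command", "body": {
  "commands": [1, -0.4, 0.09, 0, 0, 1, -0.7, 0.16, 0, 0, 1, -0.928, 0.21, 0, 0]
}}

```text
t: 22.93
eef_pos: [480.8, 107.6, 330.1]
ee_rot: [[-0.225, -0.974, -0.003], [-0.974, 0.225, -0.001], [0.001, 0.003, -1.0]]
contact_force: [0.1, -0.8, -1.5]
opening: 41.2
grasp_force: 61.1
```

Emit:
{"method": "arm_command", "body": {
  "commands": [1, -0.4, 0.09, 0, 0, 1, -0.7, 0.16, 0, 0, 1, -0.928, 0.21, 0, 0]
}}

```text
t: 23.18
eef_pos: [481.2, 183.7, 329.9]
ee_rot: [[-0.225, -0.974, -0.003], [-0.974, 0.225, -0.001], [0.002, 0.003, -1.0]]
contact_force: [-0.3, -0.4, -1.7]
opening: 41.2
grasp_force: 61.1
```

Emit:
{"method": "arm_command", "body": {
  "commands": [1, -0.4, 0.09, 0, 0, 1, -0.7, 0.16, 0, 0, 1, -0.928, 0.21, 0, 0, 1, -0.928, 0.21, 0, 0, 1, -0.928, 0.21, 0, 0]
}}

```text
t: 23.6
eef_pos: [482.0, 258.4, 330.7]
ee_rot: [[-0.225, -0.974, -0.002], [-0.974, 0.225, -0.002], [0.003, 0.002, -1.0]]
contact_force: [0.2, -0.8, -1.3]
opening: 40.6
grasp_force: 61.1
```

Emit:
{"method": "arm_command", "body": {
  "commands": [1, 0, 0, 0, 0, 1, 0, 0, 0, 0, 1, 0, 0, 0, 0]
}}

```text
t: 23.85
eef_pos: [482.5, 256.9, 332.7]
ee_rot: [[-0.227, -0.974, 0.0], [-0.974, 0.227, 0.0], [-0.0, -0.0, -1.0]]
contact_force: [-0.3, 0.9, -1.9]
opening: 40.8
grasp_force: 61.1
```

```bash
python3 -c "
from h import *
go((482.7,257.7),173.5)"
```

```text
t 23.85 tcp [482.5 256.9 332.7] yaw -1.8 zaxis [ 0.  0. -1.] open 40.8 grip 61.1 
 shift units [-0.01 -0.    1.99] turn -0.0 F [-0.3  0.9 -1.9]
```

Emit:
{"method": "arm_command", "body": {
  "commands": [1, -0.01, 0, 0.3, 0, 1, -0.01, 0, 0.7, 0, 1, -0.01, 0, 1, 0, 1, -0.01, 0, 1, 0]
}}

```text
t: 24.18
eef_pos: [480.9, 257.1, 246.5]
ee_rot: [[-0.227, -0.974, -0.008], [-0.974, 0.227, -0.005], [0.006, 0.006, -1.0]]
contact_force: [-0.6, 0.5, -2.7]
opening: 41.1
grasp_force: 61.2
```

Emit:
{"method": "arm_command", "body": {
  "commands": [1, 0, 0, 0.3, 0, 1, 0, 0, 0.5, 0, 1, 0, 0, 0.7, 0, 1, 0, 0, 0.8, 0, 1, 0, 0, 0.8, 0]
}}

```text
t: 24.6
eef_pos: [482.3, 258.0, 187.9]
ee_rot: [[-0.227, -0.974, -0.001], [-0.974, 0.227, -0.001], [0.002, 0.001, -1.0]]
contact_force: [-1.1, 0.1, -2.3]
opening: 40.7
grasp_force: 61.2
```

Emit:
{"method": "arm_command", "body": {
  "commands": [1, 0, 0, 0.05, 0, 1, 0, 0, 0.1, 0, 1, 0, 0, 0.15, 0, 1, 0, 0, 0.18, 0, 1, 0, 0, 0.18, 0]
}}

```text
t: 25.02
eef_pos: [482.4, 258.5, 173.7]
ee_rot: [[-0.226, -0.974, -0.001], [-0.974, 0.226, -0.0], [0.001, 0.0, -1.0]]
contact_force: [-0.3, 0.2, -2.5]
opening: 40.5
grasp_force: 61.3
```

Emit:
{"method": "arm_command", "body": {
  "commands": [1, 0, 0, 0, 0, 1, 0, 0, 0, 0, 1, 0, 0, 0, 0]
}}

```text
t: 25.27
eef_pos: [482.6, 258.6, 174.4]
ee_rot: [[-0.226, -0.974, 0.0], [-0.974, 0.226, 0.0], [-0.0, -0.0, -1.0]]
contact_force: [-0.0, 0.0, -2.3]
opening: 40.5
grasp_force: 61.3
```

Emit:
{"method": "arm_command", "body": {
  "commands": [1, 0, 0, 0.012, 0, 1, 0, 0, 0.012, 0, 0.3, 0, 0, 0.012, 0, 0, 0, 0, 0.012, 0, 0, 0, 0, 0.012, 0]
}}

```text
t: 25.68
eef_pos: [482.6, 258.6, 173.5]
ee_rot: [[-0.226, -0.974, 0.001], [-0.974, 0.226, 0.0], [-0.0, -0.0, -1.0]]
contact_force: [-0.7, 0.5, -0.5]
opening: 75.6
grasp_force: 0.0
```

Emit:
{"method": "arm_command", "body": {
  "commands": [0, 0, 0, 0, 0, 0, 0, 0, 0, 0, 0, 0, 0, 0, 0]
}}

```text
t: 25.93
eef_pos: [482.5, 258.5, 173.3]
ee_rot: [[-0.226, -0.974, 0.0], [-0.974, 0.226, -0.0], [0.0, -0.0, -1.0]]
contact_force: [0.5, -0.4, -0.2]
opening: 84.9
grasp_force: 0.0
```

Emit:
{"method": "arm_command", "body": {
  "commands": [0, 0, 0, -0.1, 0, 0, 0, 0, -0.4, 0, 0, 0, 0, -0.8, 0, 0, 0, 0, -1, 0]
}}

```text
t: 26.27
eef_pos: [483.2, 258.5, 257.7]
ee_rot: [[-0.226, -0.974, 0.004], [-0.974, 0.226, 0.002], [-0.003, -0.004, -1.0]]
contact_force: [0.8, 0.1, 0.9]
opening: 85.5
grasp_force: 0.0
```

Emit:
{"method": "arm_command", "body": {
  "commands": [0, 0, 0, -0.5, 0, 0, 0, 0, -0.96, 0, 0, 0, 0, -0.96, 0]
}}

```text
t: 26.52
eef_pos: [483.9, 258.4, 339.8]
ee_rot: [[-0.227, -0.974, 0.011], [-0.974, 0.227, 0.007], [-0.009, -0.01, -1.0]]
contact_force: [0.3, -0.2, 1.4]
opening: 85.3
grasp_force: 0.0
```

Emit:
{"method": "arm_command", "body": {
  "commands": [0, 0.4, -0.08, 0, 0, 0, 0.8, -0.15, 0, 0, 0, 0.926, -0.177, 0, 0]
}}

```text
t: 26.77
eef_pos: [479.3, 180.6, 331.4]
ee_rot: [[-0.227, -0.974, 0.002], [-0.974, 0.227, 0.0], [-0.001, -0.002, -1.0]]
contact_force: [0.9, 0.6, 0.3]
opening: 85.1
grasp_force: 0.0
```

Emit:
{"method": "arm_command", "body": {
  "commands": [0, 0.4, -0.08, 0, 0, 0, 0.8, -0.15, 0, 0, 0, 0.926, -0.177, 0, 0]
}}

```text
t: 27.02
eef_pos: [476.2, 104.9, 331.3]
ee_rot: [[-0.228, -0.974, 0.002], [-0.974, 0.228, 0.0], [-0.0, -0.002, -1.0]]
contact_force: [0.1, 0.1, 0.2]
opening: 85.7
grasp_force: 0.0
```

Emit:
{"method": "arm_command", "body": {
  "commands": [0, 0.4, -0.08, 0, 0, 0, 0.8, -0.15, 0, 0, 0, 0.926, -0.177, 0, 0]
}}

```text
t: 27.27
eef_pos: [473.2, 29.7, 331.0]
ee_rot: [[-0.228, -0.974, 0.002], [-0.974, 0.228, -0.0], [-0.0, -0.002, -1.0]]
contact_force: [-0.3, 0.9, -0.1]
opening: 85.7
grasp_force: 0.0
```

Emit:
{"method": "arm_command", "body": {
  "commands": [0, 0.4, -0.08, 0, 0, 0, 0.8, -0.15, 0, 0, 0, 0.926, -0.177, 0, 0]
}}

```text
t: 27.52
eef_pos: [470.2, -45.5, 330.8]
ee_rot: [[-0.228, -0.974, 0.001], [-0.974, 0.228, -0.001], [0.0, -0.001, -1.0]]
contact_force: [0.6, 0.7, 0.1]
opening: 85.5
grasp_force: 0.0
```

Emit:
{"method": "arm_command", "body": {
  "commands": [0, 0.4, -0.08, 0, 0, 0, 0.8, -0.15, 0, 0, 0, 0.926, -0.177, 0, 0]
}}

```text
t: 27.77
eef_pos: [467.3, -120.8, 330.4]
ee_rot: [[-0.228, -0.974, 0.0], [-0.974, 0.228, -0.001], [0.001, -0.001, -1.0]]
contact_force: [-0.2, 0.7, 0.0]
opening: 85.4
grasp_force: 0.0
```

Emit:
{"method": "arm_command", "body": {
  "commands": [0, 0.4, -0.08, 0, 0, 0, 0.8, -0.15, 0, 0, 0, 0.926, -0.177, 0, 0]
}}

```text
t: 28.02
eef_pos: [464.4, -196.1, 330.1]
ee_rot: [[-0.228, -0.974, -0.0], [-0.974, 0.228, -0.001], [0.001, 0.0, -1.0]]
contact_force: [-0.3, 0.6, 0.5]
opening: 85.5
grasp_force: 0.0
```

Emit:
{"method": "arm_command", "body": {
  "commands": [0, 0.4, -0.08, 0, 0, 0, 0.8, -0.15, 0, 0, 0, 0.926, -0.177, 0, 0]
}}

```text
t: 28.27
eef_pos: [461.5, -271.3, 329.8]
ee_rot: [[-0.228, -0.974, -0.001], [-0.974, 0.228, -0.0], [0.001, 0.001, -1.0]]
contact_force: [-0.6, 0.6, 0.5]
opening: 85.4
grasp_force: 0.0
```

Emit:
{"method": "arm_command", "body": {
  "commands": [0, 0.4, -0.08, 0, 0, 0, 0.8, -0.15, 0, 0, 0, 0.926, -0.177, 0, 0, 0, 0.926, -0.177, 0, 0, 0, 0.926, -0.177, 0, 0]
}}

```text
t: 28.68
eef_pos: [459.0, -344.1, 329.7]
ee_rot: [[-0.227, -0.974, -0.001], [-0.974, 0.227, 0.0], [-0.0, 0.001, -1.0]]
contact_force: [-0.2, -0.0, -0.1]
opening: 85.3
grasp_force: 0.0
```

Emit:
{"method": "arm_command", "body": {
  "commands": [0, 0, 0, 0, 0, 0, 0, 0, 0, 0, 0, 0, 0, 0, 0]
}}

```text
t: 28.93
eef_pos: [459.0, -343.4, 330.5]
ee_rot: [[-0.225, -0.974, 0.001], [-0.974, 0.225, -0.0], [0.0, -0.001, -1.0]]
contact_force: [0.1, 0.4, -1.0]
opening: 85.3
grasp_force: 0.0
```

```bash
python3 -c "
from h import *
go(T['red'],178)
im,d=env.snapshot('top')
cv2.imwrite('pics/top4.png',im[:,:,::-1])"
```

```text
t 28.93 tcp [ 459.  -343.4  330.5] yaw -1.798 zaxis [ 0.001 -0.    -1.   ] open 85.3 grip 0.0 
 shift units [ 0.022 -0.007  1.906] turn 0.001 F [ 0.1  0.4 -1. ]
```

View pics/top4.png

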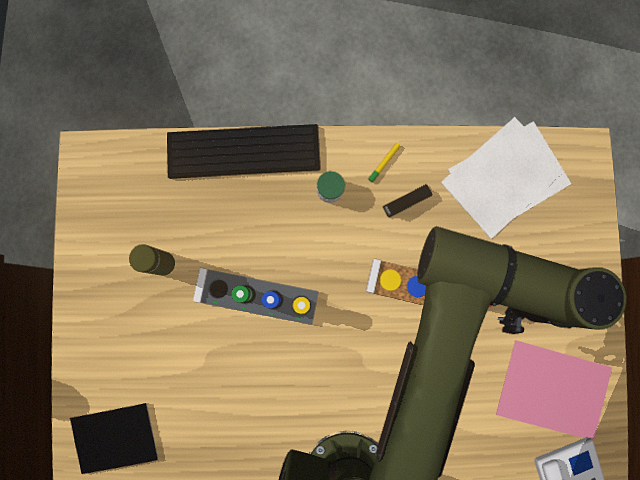

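The top view shows green (242,294), blue (270,300) and yellow (301,305) upright in their bays. The bay next to the white end, at (218,289), is free. Red is last.

Emit:
{"method": "arm_command", "body": {
  "commands": [0, 0.015, -0.007, 0.4, 0, 0, 0.015, -0.007, 0.8, 0, 0, 0.015, -0.007, 0.955, 0]
}}

```text
t: 29.23
eef_pos: [458.2, -344.3, 249.0]
ee_rot: [[-0.226, -0.974, -0.004], [-0.974, 0.226, 0.004], [-0.002, 0.005, -1.0]]
contact_force: [-0.7, 0.1, -1.2]
opening: 85.5
grasp_force: 0.0
```

Emit:
{"method": "arm_command", "body": {
  "commands": [0, 0, 0, 0.3, 0, 0, 0, 0, 0.6, 0, 0, 0, 0, 0.8, 0, 0, 0, 0, 0.955, 0, 0, 0, 0, 0.955, 0]
}}

```text
t: 29.65
eef_pos: [458.3, -345.0, 174.8]
ee_rot: [[-0.226, -0.974, -0.003], [-0.974, 0.226, 0.002], [-0.001, 0.004, -1.0]]
contact_force: [0.1, -0.2, -1.2]
opening: 85.6
grasp_force: 0.0
```

Emit:
{"method": "arm_command", "body": {
  "commands": [0, 0, 0, 0, 0, 0, 0, 0, 0, 0, 1, 0, 0, 0, 0, 1, 0, 0, 0, 0, 1, 0, 0, 0, 0]
}}

```text
t: 30.07
eef_pos: [459.2, -345.8, 178.1]
ee_rot: [[-0.226, -0.974, 0.001], [-0.974, 0.226, -0.001], [0.0, -0.001, -1.0]]
contact_force: [0.6, -1.1, 0.1]
opening: 51.4
grasp_force: 0.0
```

Emit:
{"method": "arm_command", "body": {
  "commands": [1, 0, 0, 0, 0, 1, 0, 0, 0, 0, 1, 0, 0, 0, 0, 1, 0, 0, 0, 0, 1, 0, 0, 0, 0]
}}

```text
t: 30.48
eef_pos: [459.2, -345.9, 178.1]
ee_rot: [[-0.226, -0.974, 0.001], [-0.974, 0.226, -0.001], [0.001, -0.001, -1.0]]
contact_force: [-0.7, -0.3, 5.5]
opening: 40.8
grasp_force: 61.2
```

Emit:
{"method": "arm_command", "body": {
  "commands": [1, 0, 0, -0.2, 0, 1, 0, 0, -0.6, 0, 1, 0, 0, -0.97, 0]
}}

```text
t: 30.73
eef_pos: [458.2, -345.1, 253.3]
ee_rot: [[-0.226, -0.974, -0.004], [-0.974, 0.226, 0.002], [-0.001, 0.005, -1.0]]
contact_force: [0.4, -1.4, -1.0]
opening: 40.7
grasp_force: 61.2
```

Emit:
{"method": "arm_command", "body": {
  "commands": [1, 0, 0, -0.4, 0, 1, 0, 0, -0.8, 0, 1, 0, 0, -0.97, 0, 1, 0, 0, -0.97, 0]
}}

```text
t: 31.07
eef_pos: [459.4, -346.0, 336.0]
ee_rot: [[-0.227, -0.974, 0.005], [-0.974, 0.227, -0.002], [0.001, -0.005, -1.0]]
contact_force: [-0.6, -0.3, -2.0]
opening: 41.0
grasp_force: 61.3
```

Emit:
{"method": "arm_command", "body": {
  "commands": [1, -0.2, 0.03, 0, 0, 1, -0.5, 0.08, 0, 0, 1, -0.928, 0.16, 0, 0]
}}

```text
t: 31.32
eef_pos: [462.9, -270.4, 329.1]
ee_rot: [[-0.229, -0.973, -0.005], [-0.973, 0.229, 0.002], [-0.001, 0.005, -1.0]]
contact_force: [0.5, 1.2, -3.6]
opening: 40.5
grasp_force: 61.2
```

Emit:
{"method": "arm_command", "body": {
  "commands": [1, -0.4, 0.07, 0, 0, 1, -0.7, 0.12, 0, 0, 1, -0.928, 0.16, 0, 0]
}}

```text
t: 31.57
eef_pos: [467.4, -193.0, 330.0]
ee_rot: [[-0.225, -0.974, -0.003], [-0.974, 0.225, 0.002], [-0.001, 0.003, -1.0]]
contact_force: [-0.1, -0.2, -2.1]
opening: 41.1
grasp_force: 61.2
```

Emit:
{"method": "arm_command", "body": {
  "commands": [1, -0.4, 0.07, 0, 0, 1, -0.7, 0.12, 0, 0, 1, -0.928, 0.16, 0, 0]
}}

```text
t: 31.82
eef_pos: [471.6, -117.9, 329.9]
ee_rot: [[-0.225, -0.974, -0.003], [-0.974, 0.225, 0.001], [-0.0, 0.003, -1.0]]
contact_force: [0.5, 0.2, -2.3]
opening: 40.8
grasp_force: 61.2
```

Emit:
{"method": "arm_command", "body": {
  "commands": [1, -0.4, 0.07, 0, 0, 1, -0.7, 0.12, 0, 0, 1, -0.928, 0.16, 0, 0]
}}

```text
t: 32.07
eef_pos: [475.9, -42.7, 329.9]
ee_rot: [[-0.225, -0.974, -0.004], [-0.974, 0.225, 0.001], [0.0, 0.004, -1.0]]
contact_force: [0.6, -0.2, -2.3]
opening: 41.1
grasp_force: 61.2
```

Emit:
{"method": "arm_command", "body": {
  "commands": [1, -0.4, 0.07, 0, 0, 1, -0.7, 0.12, 0, 0, 1, -0.928, 0.16, 0, 0]
}}

```text
t: 32.32
eef_pos: [480.1, 32.5, 329.8]
ee_rot: [[-0.225, -0.974, -0.004], [-0.974, 0.225, -0.0], [0.001, 0.004, -1.0]]
contact_force: [0.9, -0.0, -2.3]
opening: 41.0
grasp_force: 61.2
```

Emit:
{"method": "arm_command", "body": {
  "commands": [1, -0.4, 0.07, 0, 0, 1, -0.7, 0.12, 0, 0, 1, -0.928, 0.16, 0, 0]
}}

```text
t: 32.57
eef_pos: [484.4, 107.7, 329.6]
ee_rot: [[-0.225, -0.974, -0.004], [-0.974, 0.225, -0.001], [0.002, 0.004, -1.0]]
contact_force: [0.3, -0.8, -2.1]
opening: 40.8
grasp_force: 61.2
```

Emit:
{"method": "arm_command", "body": {
  "commands": [1, -0.4, 0.07, 0, 0, 1, -0.7, 0.12, 0, 0, 1, -0.928, 0.16, 0, 0]
}}

```text
t: 32.82
eef_pos: [488.7, 182.9, 329.5]
ee_rot: [[-0.225, -0.974, -0.004], [-0.974, 0.225, -0.001], [0.002, 0.004, -1.0]]
contact_force: [-0.1, -0.3, -1.4]
opening: 40.7
grasp_force: 61.2
```

Emit:
{"method": "arm_command", "body": {
  "commands": [1, -0.4, 0.07, 0, 0, 1, -0.7, 0.12, 0, 0, 1, -0.928, 0.16, 0, 0]
}}

```text
t: 33.07
eef_pos: [493.0, 258.0, 329.4]
ee_rot: [[-0.225, -0.974, -0.004], [-0.974, 0.225, -0.002], [0.003, 0.003, -1.0]]
contact_force: [0.5, -0.0, -3.1]
opening: 40.9
grasp_force: 61.2
```

Emit:
{"method": "arm_command", "body": {
  "commands": [1, -0.4, 0.07, 0, 0, 1, -0.7, 0.12, 0, 0, 1, -0.928, 0.16, 0, 0, 1, -0.928, 0.16, 0, 0, 1, -0.928, 0.16, 0, 0]
}}

```text
t: 33.48
eef_pos: [497.7, 331.9, 330.0]
ee_rot: [[-0.225, -0.974, -0.003], [-0.974, 0.225, -0.003], [0.003, 0.002, -1.0]]
contact_force: [-0.2, -1.1, -2.6]
opening: 40.7
grasp_force: 61.2
```

Emit:
{"method": "arm_command", "body": {
  "commands": [1, 0, 0, 0, 0, 1, 0, 0, 0, 0, 1, 0, 0, 0, 0]
}}

```text
t: 33.73
eef_pos: [498.1, 330.4, 332.6]
ee_rot: [[-0.227, -0.974, 0.0], [-0.974, 0.227, 0.0], [-0.0, -0.0, -1.0]]
contact_force: [0.1, 0.4, -1.8]
opening: 40.6
grasp_force: 61.2
```

```bash
python3 -c "
from h import *
go((498,331.4),173.5)"
```

```text
t 33.73 tcp [498.1 330.4 332.6] yaw -1.8 zaxis [ 0.  0. -1.] open 40.6 grip 61.2 
 shift units [-0.011  0.005  1.989] turn -0.0 F [ 0.1  0.4 -1.8]
```

Emit:
{"method": "arm_command", "body": {
  "commands": [1, -0.01, 0, 0.3, 0, 1, -0.01, 0, 0.7, 0, 1, -0.01, 0, 1, 0, 1, -0.01, 0, 1, 0]
}}

```text
t: 34.07
eef_pos: [496.6, 330.5, 246.0]
ee_rot: [[-0.227, -0.974, -0.008], [-0.974, 0.227, -0.005], [0.007, 0.006, -1.0]]
contact_force: [-1.1, -0.2, -3.8]
opening: 40.7
grasp_force: 61.4
```

Emit:
{"method": "arm_command", "body": {
  "commands": [1, 0, 0, 0.3, 0, 1, 0, 0, 0.5, 0, 1, 0, 0, 0.7, 0, 1, 0, 0, 0.8, 0, 1, 0, 0, 0.8, 0]
}}

```text
t: 34.48
eef_pos: [498.0, 331.5, 187.7]
ee_rot: [[-0.227, -0.974, -0.001], [-0.974, 0.227, -0.001], [0.002, 0.001, -1.0]]
contact_force: [0.3, 0.2, -2.9]
opening: 41.2
grasp_force: 61.4
```

Emit:
{"method": "arm_command", "body": {
  "commands": [1, 0, 0, 0.05, 0, 1, 0, 0, 0.1, 0, 1, 0, 0, 0.15, 0, 1, 0, 0, 0.18, 0, 1, 0, 0, 0.18, 0]
}}

```text
t: 34.9
eef_pos: [498.0, 331.9, 173.5]
ee_rot: [[-0.226, -0.974, -0.001], [-0.974, 0.226, -0.0], [0.001, 0.0, -1.0]]
contact_force: [-0.9, 0.6, -2.7]
opening: 41.1
grasp_force: 61.4
```

Emit:
{"method": "arm_command", "body": {
  "commands": [1, 0, 0, 0, 0, 1, 0, 0, 0, 0, 1, 0, 0, 0, 0]
}}

```text
t: 35.15
eef_pos: [498.3, 332.1, 174.3]
ee_rot: [[-0.226, -0.974, 0.0], [-0.974, 0.226, 0.0], [-0.0, -0.0, -1.0]]
contact_force: [-0.5, 0.0, -3.1]
opening: 40.8
grasp_force: 61.4
```

Now release, lift and move clear so the cameras can see the rack.

Emit:
{"method": "arm_command", "body": {
  "commands": [1, 0, 0, 0.015, 0, 1, 0, 0, 0.015, 0, 0.3, 0, 0, 0.015, 0, 0, 0, 0, 0.015, 0, 0, 0, 0, 0.015, 0]
}}

```text
t: 35.57
eef_pos: [498.3, 332.1, 173.2]
ee_rot: [[-0.226, -0.974, 0.001], [-0.974, 0.226, 0.0], [-0.0, -0.001, -1.0]]
contact_force: [-0.9, 0.5, 0.7]
opening: 75.6
grasp_force: 0.0
```

Emit:
{"method": "arm_command", "body": {
  "commands": [0, 0, 0, 0, 0, 0, 0, 0, 0, 0, 0, 0, 0, 0, 0]
}}

```text
t: 35.82
eef_pos: [498.2, 332.0, 172.9]
ee_rot: [[-0.226, -0.974, 0.0], [-0.974, 0.226, 0.0], [-0.0, -0.0, -1.0]]
contact_force: [0.6, -0.5, 1.0]
opening: 85.1
grasp_force: 0.0
```

Emit:
{"method": "arm_command", "body": {
  "commands": [0, 0, 0, -0.1, 0, 0, 0, 0, -0.4, 0, 0, 0, 0, -0.8, 0, 0, 0, 0, -1, 0]
}}

```text
t: 36.15
eef_pos: [498.9, 332.1, 257.5]
ee_rot: [[-0.226, -0.974, 0.004], [-0.974, 0.226, 0.002], [-0.003, -0.003, -1.0]]
contact_force: [-0.2, 0.4, 1.2]
opening: 85.5
grasp_force: 0.0
```

Emit:
{"method": "arm_command", "body": {
  "commands": [0, 0, 0, -0.5, 0, 0, 0, 0, -0.96, 0, 0, 0, 0, -0.96, 0]
}}

```text
t: 36.4
eef_pos: [499.6, 331.9, 339.9]
ee_rot: [[-0.227, -0.974, 0.011], [-0.974, 0.227, 0.008], [-0.01, -0.009, -1.0]]
contact_force: [0.3, 0.5, 1.4]
opening: 85.1
grasp_force: 0.0
```

Emit:
{"method": "arm_command", "body": {
  "commands": [0, 0.5, 0, 0, 0, 0, 1, 0, 0, 0, 0, 1, 0, 0, 0]
}}

```text
t: 36.65
eef_pos: [479.3, 249.9, 331.7]
ee_rot: [[-0.228, -0.974, 0.002], [-0.974, 0.228, 0.001], [-0.001, -0.002, -1.0]]
contact_force: [0.6, 1.0, 1.1]
opening: 85.3
grasp_force: 0.0
```

Emit:
{"method": "arm_command", "body": {
  "commands": [0, 0.5, 0, 0, 0, 0, 1, 0, 0, 0, 0, 1, 0, 0, 0]
}}

```text
t: 36.9
eef_pos: [461.1, 171.8, 332.0]
ee_rot: [[-0.229, -0.973, 0.003], [-0.973, 0.229, 0.001], [-0.002, -0.003, -1.0]]
contact_force: [0.7, 1.4, 1.6]
opening: 85.4
grasp_force: 0.0
```

Emit:
{"method": "arm_command", "body": {
  "commands": [0, 0.5, 0, 0, 0, 0, 1, 0, 0, 0, 0, 1, 0, 0, 0]
}}

```text
t: 37.15
eef_pos: [442.9, 94.0, 331.9]
ee_rot: [[-0.229, -0.973, 0.004], [-0.973, 0.229, 0.001], [-0.001, -0.003, -1.0]]
contact_force: [1.0, 0.9, 1.1]
opening: 85.2
grasp_force: 0.0
```

Emit:
{"method": "arm_command", "body": {
  "commands": [0, 0.5, 0, 0, 0, 0, 1, 0, 0, 0, 0, 1, 0, 0, 0]
}}

```text
t: 37.4
eef_pos: [424.6, 16.0, 331.6]
ee_rot: [[-0.23, -0.973, 0.003], [-0.973, 0.23, -0.0], [-0.001, -0.003, -1.0]]
contact_force: [0.6, 0.5, 0.1]
opening: 85.8
grasp_force: 0.0
```

Emit:
{"method": "arm_command", "body": {
  "commands": [0, 0.5, 0, 0, 0, 0, 1, -0.3, 0, 0, 0, 1, -0.3, 0, 0]
}}

```text
t: 37.65
eef_pos: [430.8, -67.7, 330.7]
ee_rot: [[-0.231, -0.973, 0.002], [-0.973, 0.231, -0.001], [0.001, -0.002, -1.0]]
contact_force: [1.0, 0.8, -0.3]
opening: 85.4
grasp_force: 0.0
```

Emit:
{"method": "arm_command", "body": {
  "commands": [0, 0.5, 0, 0, 0, 0, 1, -0.3, 0, 0, 0, 1, -0.3, 0, 0]
}}

```text
t: 37.9
eef_pos: [436.1, -151.0, 329.9]
ee_rot: [[-0.232, -0.973, 0.0], [-0.973, 0.232, -0.001], [0.001, -0.001, -1.0]]
contact_force: [-0.6, 2.6, 0.2]
opening: 85.4
grasp_force: 0.0
```

```bash
python3 -c "
from h import *
im,dep=env.snapshot('top'); cv2.imwrite('pics/top5.png',im[:,:,::-1])
P=cloud('top',dep); hsv=cv2.cvtColor(im,cv2.COLOR_RGB2HSV); X,Y,Z=P[...,0],P[...,1],P[...,2]
m=(dep>0)&(Z>120)&(Z<160)&(X>400)&(X<560)&(Y>60)&(Y<380)
k,l,st,c=cv2.connectedComponentsWithStats(m.astype(np.uint8))
for i in range(1,k):
  q=P[l==i]
  if st[i,4]>30: print(st[i,4],q.mean(0).round(1),np.median(q[:,2]).round(1),np.median(hsv[l==i][:,0]))
for k in('tea_tin','stapler','flask'): print(k,[world('top',r['position']).round() for r in env.landmark_of(k,'top')[:1]])
s=env.read_state(); print(s['t'],s['eef_pos'])"
```

```text
245 [499.6 330.4 138.1] 138.6 2.0
242 [483.4 257.3 138.6] 139.2 65.0
240 [468.6 184.2 139. ] 139.3 112.0
146 [460.2 111.3 139.5] 139.3 25.0
tea_tin [array([764.,  33.,  -0.])]
stapler [array([ 734., -183.,   -0.])]
flask []
38.1 [ 436.2541083  -146.25005431  329.77197185]
```

View pics/top5.png

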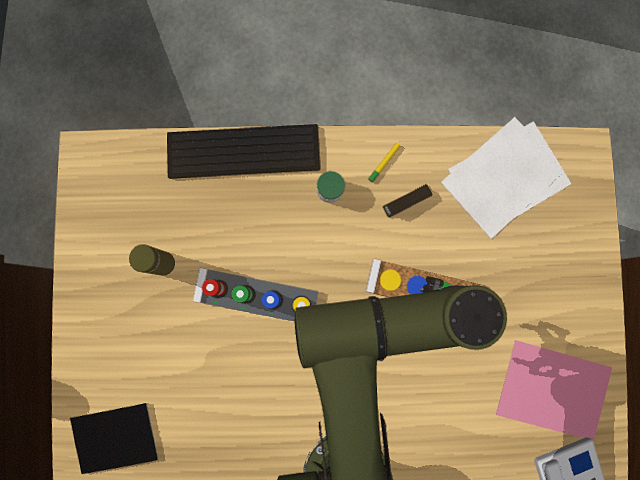

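From the rack's white end the order is red (211,287), green (242,294), blue (270,300), yellow (302,303). All head tops are at about 139 mm against 140 expected, so all four are fully seated. The flask (150,260), tin and stapler have not moved.

```bash
python3 -c "
from plant import env
print(env.job_done())"
```

```text
the job is handed in; nothing more can be done
None
```

The job is handed in: all four torches stand upright and fully down in the rack in reverse order (red nearest the white end, then green, blue, yellow), and the tea tin, stapler and flask are where they were.

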